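Rock the stuck mixing ball out of a tyre-sealant bottle and snap its case shut

ROBOT

A 6-joint arm with a two-finger parallel gripper is mounted at the origin on the work surface. World frame = base frame: x ahead of the robot, y to its left, z up, the work surface at z = 0. Lengths are in m, angles in rad, forces in N, time in s.
With the tool pointing down it reaches from about 0.3 to 0.875 m from the base axis. Payload 6.4 kg.
Tool frame: the origin (TCP) lies midway between the tips of the shut fingers; the grasp point (between the pads) lies 19 mm behind it; z points along the fingers, y is the line along which they close (so a half turn about z gives the same grasp; the last joint's range is limited). The gripper opens to 85 mm and grips with 20 to 120 N. Pads are 22 mm wide; open, the fingers measure 114 mm over their backs; the gripper's body (76 mm by 85 mm) begins 54 mm behind the grasp point. The pads swing forward as they close: fully open they stand 13 mm farther back than shut.
Start: joints at [-1.428, 0.181, 1.607, -0, 1.354, -0.206], TCP at [0.197, -0.54, 0.231] pointing down, gripper open.
Joint ranges: [-2.99, 2.99], [-0.89, 2.07], [0.3, 2.58], [-1.14, 4.28], [0, 2.63], [-3.12, 3.12]. Speed limits (rad/s): [2.57, 2.57, 3.01, 3.14, 3.14, 3.14].

INTERFACE

Orientations are given as a unit quaternion [x, y, z, w].
In Python, from workcell import r, camrig, readout, workorder gives the robot as it stands (r), with the cameras (camrig), the readings (readout) and the job (workorder).
- The arm moves only by the shell command python3 drive.py [OPENING] [FORCE], which reads ROWS from standard input. ROWS is a JSON list of rows, 1 to 20 of them, each an object with the fields xyz (a list: dx, dy, dz in m), yaw (a turn about the tool's z in rad); a field left out counts as zero; each row is the pose to reach, as a shift and turn from the pose commanded when the command began, along the tool's axes at that moment; what a row does not reach only later rows make up. A row lasts 1/12 s, in which the tool goes at most 0.0417 m and 0.125 rad, less where a joint would pass 70% of its speed; a pose out of reach is approached as far as the arm can. OPENING is the finger opening in m, set as the command begins (- or left out keeps the last). The fingers move at their own pace and stop on an object; FORCE is the grip in N (left out, the last holds). Time passes only in rows, so rows that do not move let the fingers close. It prints the time, the measured TCP pose, the force, the opening and the grip force at its end. Input that does not fit is refused with a message, and nothing moves.
- readout.get_obs(): the state, without advancing time (a new reading comes with each control period).
- camrig.get_image(name): name is "scene" or "top" or "wrist"; returns a dict with "image" (384x512x3 uint8, red, green, blue), "fx", "fy", "cx", "cy" (pixels), "cam_to_world" (4x4, takes a point from camera to world coordinates); the wrist camera has in their place "mount" (4x4, takes a point from camera to tool coordinates, whose origin is the TCP and whose axes are the flange's). Camera axes: x right, y down, z forward; pixel columns grow to the right and rows downward; lengths in m; the calibration is good to about 2 mm. The wrist camera is an equidistant fisheye: a pixel r from the principal point sees the ray r / f radians off the axis. A picture is of the moment at which its call begins: read the wrist's pose just before it. There is no depth.
- workorder.sign_off(): hands the job in; it is judged then, once.
The state is a dict: "time": time; "joint_pos": joint angles; "qvel": joint speeds; "joint_efforts": joint torques, N m; "tool_pos": TCP position; "tool_rot": TCP orientation; "ft_force": force on the tool from outside, world axes, zero at the start; "torque": the same for the moment, N m; "gripper_width": finger opening in m; "grasp_force": force on a finger pad.
Only numpy, scipy, OpenCV 4.12 (cv2) and the standard library are available. Lean on these libraries where they do the work, as an engineer would, in place of code of your own. Each camera call takes 0.05 s, during which the arm holds its last target. There are 200 camera calls.

TASK

The steel mixing ball is stuck in the narrow neck of the empty tyre-sealant bottle that hangs neck down in the rocking clamp: push the top of the bottle over to one side and then the other, never forcing it hard against its stops, until the ball drops out of the neck and rolls down the chute into the open case. Then fold the case lid over and press its free edge down until the catch clicks, leaving the lid fully shut with the ball inside, the bottle hanging upright again, and the other things on the bench where they are.

Things in the scene. Friction and masses are not known exactly. Their poses are not given: they have to be found in the camera images.
- stand: Fixed kit stand on a black base plate 320 (x) x 310 (y) x 6 mm; origin at the centre of its underside on the bench, z up. Positions (x, y, z) below are in this frame, in mm. A grey chute (side walls at most 105 high) slopes from under the bottle's neck towards -x into the case. An aluminium gantry holds the bottle: legs at (16, +-100), cross bar at x 16, top at 182.
- bottle_pivot (a point): Pivot of the bottle in its rocking clamp, fixed at (75, 0, 165), with the stand's axes; the bottle rocks about the x axis here. Clear bottle, neck down: its body is a cylinder of radius 38 from 14 to 120 mm above the pivot (black clamp collar 30 to 42 above); its flat neck, 39 (y) x 22 (x), reaches to 74 below the pivot and is open at the bottom.
- bottle (a joint): Lean of the bottle, rad: 0 upright, positive when its top leans to the stand's +y; stops at -0.68 and +0.68. A spring of 1.0 Nm per rad brings it back upright when let go (in about 0.5 s): pushed level at 85 mm above the pivot it resists with 8 to 14 N (finger friction included) just before the stop, which is hard.
- bottle_top (a point): Centre of the bottle's upper face (the bottle's base, turned up), 120 mm above the pivot along the bottle; z axis along the bottle.
- neck_mouth (a point): Centre of the neck's open lower end, on the bottle. Inside are four white ledges: two top ones, 7.2 mm long, on the +y and -y walls (roots 52 above this point), a 15.5 mm one on the -y wall (30 above), the lowest, 15.5 mm, on the +y wall (10 above). Each slopes up 0.54 rad from its wall to its free end, so the ball sits in the corner at the wall.
- ball_center (a point): Centre of the steel ball, 14 mm across, 11 g. It starts on the top ledge of the +y or the -y wall. It rolls off to a lower ledge of the other wall only while the bottle leans over 0.6 rad with its top away from the ball's wall (top to -y frees it from a +y ledge), within 0.5 s. Off the lowest ledge it drops on the chute and rolls within about 1 s into the case.
- case_floor (a point): Centre of the case's inner floor, at (-85, 0, 9), with the stand's axes. The case is black, outside 90 (x) x 140 (y) mm, rim at z 40, walls 3. The lid's catch stands outside its -y wall at (-85, -90), 44 (x) x 12 mm, 40 high.
- lid (a joint): Angle of the case lid, rad: 0 shut, grows as it opens, stop at 1.9; starts open at 1.68 to 1.88, leaning back past upright. Pushed past upright (below 1.57) it falls slowly (about 2 s) by its weight until its nose rests on the sprung catch at about 0.07 rad, 10 mm proud. Pressing the free edge with about 8 to 12 N snaps it past the catch onto its stop at 0, where it stays.
- lid_edge (a point): Point to press: on the lid's outer face, mid-width, 125 mm from the hinge; z axis out of that face. Shut, it is at (-85, -59, 45). The lid is a black plate 80 (x) x 136 x 4 mm with a tab at the free edge ending 145 mm from the hinge; hinge axis along x at y 66, z 41. Open, it stands on the case's +y side, its tip up to 180 high.
- nut_a: Steel wheel nut, diameter 27, 26 mm high, on the base plate; bystander. Origin at its underside.
- nut_b: The like wheel nut, on the base plate on the other side; bystander.
- valve_tin: Small round tin, diameter 42, 30 mm high, on the base plate by the case; bystander.
- spare_bottle: Full closed bottle, white, diameter 72, 170 mm high, standing on the bench; bystander.
- wrench: Steel wrench lying on the bench; bystander.
- gauge: Tyre pressure gauge with a round black head, lying on the bench; bystander.
- tow_eye: Dark steel towing eye with a ring end, lying on the bench; bystander.

How it is judged:
On the way, in this order (a step that is already met when the one before it is completed fails the run):
1. the ball lies in the case, with the lid still open (x of ball_center in the frame of case_floor between -0.045 and 0.045 m and y of ball_center in the frame of case_floor between -0.07 and 0.07 m and z of ball_center in the frame of case_floor below 0.025 m and value of joint lid above 0.8 rad), for 0.2 s.
2. the lid has snapped shut past its catch (value of joint lid below 0.03 rad), for 0.2 s.
At the end, for the whole second after the job is handed in: The ball is inside the case, the lid is shut past its catch (within 0.03 rad of its stop), and the bottle hangs upright within 0.1 rad (x of ball_center in the frame of case_floor between -0.045 and 0.045 m and y of ball_center in the frame of case_floor between -0.07 and 0.07 m and z of ball_center in the frame of case_floor below 0.025 m and value of joint lid below 0.03 rad and value of joint bottle between -0.1 and 0.1 rad); the robot touches nothing.
It fails at once if the bottle is forced hard against its stops: the fingers or the arm press it with more than 40 N (contact force between any of the fingers, the arm and bottle above 40 N).
It fails at once if a bystander is moved by more than 30 mm (distance of any of nut_a, nut_b, valve_tin, spare_bottle, wrench, gauge, tow_eye from where it was at the start of the episode above 0.03 m).
It also fails if it takes over 67 s, if anything falls off the work surface, if the arm or the gripper's body presses on something with over 40 N, if the wrist force passes 120 N, or if a joint passes its speed limit or range.

## Working session

There is one attempt and no reset: what is moved stays moved. The work goes in short steps, Python scripts to look and compute and a shell command to move; the robot and the scene stay as the last step left them, time stands still between calls to the robot, and variables do not carry over. Pictures are saved under pics/ and viewed, at most 10 in all, crops included, and the job is handed in when it is done.

```bash
ls; mkdir -p pics
python3 - <<'E'
from workcell import r, camrig, readout, workorder
import cv2,numpy as np
o=readout.get_obs();print(o['time'],o['tool_pos'],o['tool_rot'])
for n in("scene","top"):
    d=camrig.get_image(n);cv2.imwrite(f'pics/{n}0.png',d['image'][...,::-1]);print(n,d['fx'],d['fy'],d['cx'],d['cy']);print(np.round(d['cam_to_world'],4).tolist())
E
python3 -c "
import cv2,numpy as np
cv2.imwrite('pics/a.png',cv2.imread('pics/scene0.png'))"
```

```text
drive.py
pics
workcell.py
0.0 [ 0.19646382 -0.53980016  0.23038567] [ 9.84833311e-01  1.73500862e-01  4.05016773e-05 -8.94232815e-04]
scene 408.21235478259763 408.21235478259763 251.57192476131507 193.60979325659522
[[0.0252, 0.8324, -0.5537, 1.2091], [0.9997, -0.0181, 0.0182, -0.0228], [0.0051, -0.554, -0.8325, 1.1929], [0.0, 0.0, 0.0, 1.0]]
top 380.0037998147879 380.0037998147879 252.83126428742858 193.21745641086181
[[-0.0031, -0.9856, 0.1688, 0.3089], [-1.0, 0.0018, -0.008, 0.0029], [0.0076, -0.1689, -0.9856, 1.4421], [0.0, 0.0, 0.0, 1.0]]
```

View pics/scene0.png

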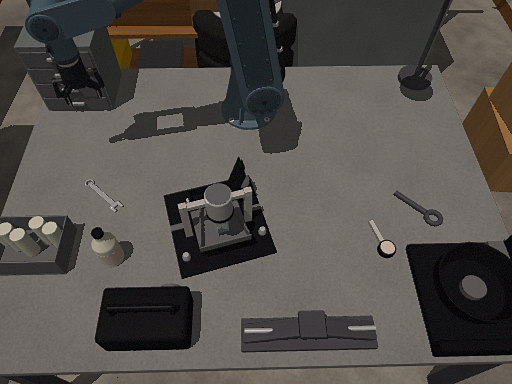

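View pics/top0.png

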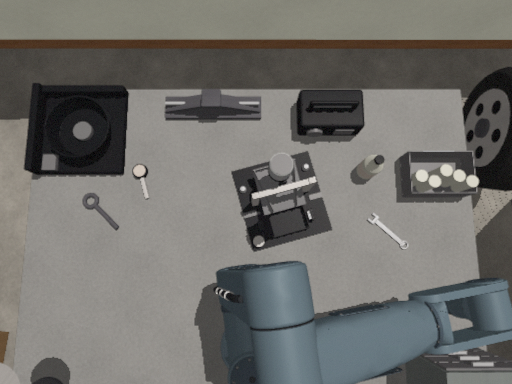

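The top view shows the stand's plate corners near (233,170), (311,153), (330,232) and (254,250), with the case on the robot's side. The bottle top is at (281,166) and the wrench and spare bottle are on the -y side. Next I'll zoom in.

Run:
```python
import cv2,numpy as np
t=cv2.imread('pics/top0.png')[140:260,220:345];s=cv2.imread('pics/scene0.png')[145:285,155:285]
a=cv2.resize(t,None,fx=3.2,fy=3.2,interpolation=2);b=cv2.resize(s,None,fx=3,fy=3,interpolation=2)
c=np.zeros((430,800,3),np.uint8);c[:a.shape[0],:400]=a[:,:400];c[:b.shape[0],405:405+390]=b
cv2.imwrite('pics/z.png',cv2.convertScaleAbs(c,alpha=1.8))
```

```text
(no output)
```

View pics/z.png

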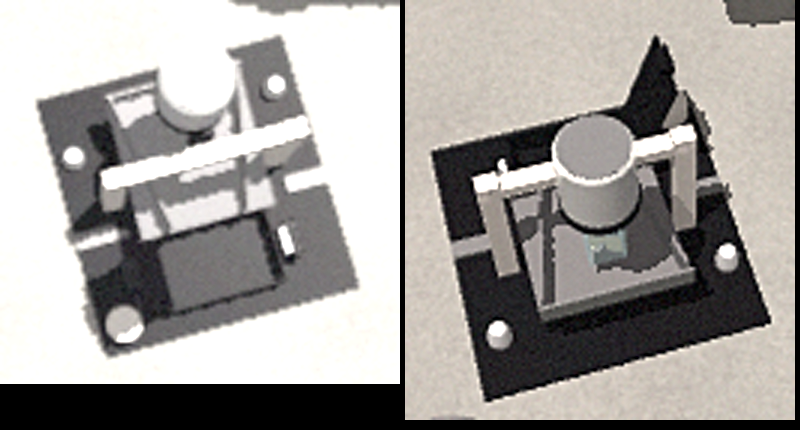

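The zoomed view shows the plate corners at about (232,171), (308,152), (332,230) and (253,252) in top-camera pixels. The tin sits at the case's +y/-x corner, the catch is bright at -y, and the lid stands edge-on on the +y side. I'll solve the stand pose from the corners and check it against other features.

```bash
cat > h.py <<'E'
import cv2,numpy as np
from scipy.spatial.transform import Rotation as R
CAM={'scene':(408.212,251.572,193.61,[[0.0252,0.8324,-0.5537,1.2091],[0.9997,-0.0181,0.0182,-0.0228],[0.0051,-0.554,-0.8325,1.1929]]),
'top':(380.004,252.831,193.217,[[-0.0031,-0.9856,0.1688,0.3089],[-1.0,0.0018,-0.008,0.0029],[0.0076,-0.1689,-0.9856,1.4421]])}
def plane(n,px,z):
    f,cx,cy,T=CAM[n];T=np.array(T);px=np.atleast_2d(px)
    d=np.c_[(px[:,0]-cx)/f,(px[:,1]-cy)/f,np.ones(len(px))]@T[:,:3].T
    return T[:,3]+d*((z-T[2,3])/d[:,2])[:,None]
def proj(n,P):
    f,cx,cy,T=CAM[n];T=np.array(T);p=(np.atleast_2d(P)-T[:,3])@T[:,:3]
    return p[:,:2]/p[:,2:]*f+[cx,cy]
E
python3 - <<'E'
from h import *
off=np.array([220,140])
# model corners (x,y): image order TL=(+x,+y) TR=(+x,-y) BR=(-x,-y) BL=(-x,+y)
M=np.array([[.16,.155],[.16,-.155],[-.16,-.155],[-.16,.155]])
def fit(W):
    c=W.mean(0);A=(W-c);th=np.arctan2((M[:,0]*A[:,1]-M[:,1]*A[:,0]).sum(),(M*A).sum());
    Rm=np.array([[np.cos(th),-np.sin(th)],[np.sin(th),np.cos(th)]])
    return c,th,np.abs(W-c-M@Rm.T).max()
tp=np.array([[37,100],[282,37],[357,287],[105,357]])/3.2+off-.35
sp0=np.array([[432,150],[770,322],[487,400]])
print('top',fit(plane('top',tp,.006)[:,:2]))
# scene corners: (432,150)=(-x? ) ordering by geometry
print(plane('scene',(sp0-[405,0])/3+[155,145]-.3,.006))
print(plane('top',tp,.006))
# bottle top in both
print('btop top', plane('top',np.array([[198,87]])/3.2+off-.35,.285))
print('btop scene',plane('scene',(np.array([[593.,148]])-[405,0])/3+[155,145]-.3,.285))
E
```

```text
top (array([ 0.5286819 , -0.11520794]), np.float64(0.2593369883013648), np.float64(0.002065835309671929))
[[ 0.41757204 -0.30286043  0.006     ]
 [ 0.64521338  0.0765959   0.006     ]
 [ 0.72599496 -0.21792609  0.006     ]]
[[ 0.6426648   0.07467384  0.006     ]
 [ 0.72121447 -0.2242797   0.006     ]
 [ 0.41584626 -0.30453347  0.006     ]
 [ 0.33500206 -0.00669245  0.006     ]]
btop top [[ 0.59063773 -0.09652831  0.285     ]]
btop scene [[ 0.60461712 -0.09424094  0.285     ]]
```

```bash
echo '[{"xyz":[0, 0, -0.04]}, {"xyz":[0, 0, -0.08]}, {"xyz":[0, 0, -0.1]}, {"xyz":[0.543, -0.39, -0.1], "yaw":-1.484}, {"xyz":[0.543, -0.39, -0.1], "yaw":-1.484}, {"xyz":[0.543, -0.39, -0.1], "yaw":-1.484}, {"xyz":[0.543, -0.39, -0.1], "yaw":-1.484}, {"xyz":[0.543, -0.39, -0.1], "yaw":-1.484}, {"xyz":[0.543, -0.39, -0.1], "yaw":-1.484}, {"xyz":[0.543, -0.39, -0.1], "yaw":-1.484}, {"xyz":[0.543, -0.39, -0.1], "yaw":-1.484}, {"xyz":[0.543, -0.39, -0.1], "yaw":-1.484}, {"xyz":[0.543, -0.39, -0.1], "yaw":-1.484}, {"xyz":[0.543, -0.39, -0.1], "yaw":-1.484}, {"xyz":[0.543, -0.39, -0.1], "yaw":-1.484}, {"xyz":[0.543, -0.39, -0.1], "yaw":-1.484}, {"xyz":[0.543, -0.39, -0.1], "yaw":-1.484}, {"xyz":[0.543, -0.39, -0.1], "yaw":-1.484}, {"xyz":[0.543, -0.39, -0.1], "yaw":-1.484}, {"xyz":[0.543, -0.39, -0.1], "yaw":-1.484}]' | python3 drive.py 0 40
```

```text
time: 1.77
tool_pos: [0.5755, 0.0176, 0.3302]
tool_rot: [0.606, 0.795, 0.001, -0.001]
ft_force: [-0.6, -0.0, -0.4]
gripper_width: -0.0
grasp_force: 0.0
```

```bash
cat >> h.py <<'E'
C=np.array([.530,-.1135]);TH=.262
RS=np.array([[np.cos(TH),-np.sin(TH)],[np.sin(TH),np.cos(TH)]])
def st(p): return np.r_[(np.array(p[:2])-C)@RS,p[2]]*1000
def w(x,y,z): return np.r_[C+RS@np.array([x,y])/1000,z/1000]
def show():
    from workcell import r, camrig, readout, workorder
    o=readout.get_obs();f=np.array(o['ft_force']);q=R.from_quat(o['tool_rot']).as_matrix()
    print('t',round(o['time'],2),'stand mm',st(o['tool_pos']).round(1),'F stand',np.r_[f[:2]@RS,f[2]].round(1),'toolx yaw err',round(np.arctan2(q[1,0],q[0,0])-TH-np.pi/2,3))
E
echo '[{"xyz":[0, -0.003, 0.04]}, {"xyz":[0, -0.003, 0.08]}, {"xyz":[-0.04, -0.003, 0.08]}, {"xyz":[-0.06, -0.003, 0.08]}, {"xyz":[-0.06, -0.003, 0.08]}, {"xyz":[-0.06, -0.003, 0.08]}]' | python3 drive.py; python3 -c "import h;h.show()"
echo '[{"xyz":[-0.012, 0, 0]}, {"xyz":[-0.024, 0, 0]}, {"xyz":[-0.036, 0, 0]}, {"xyz":[-0.048, 0, 0]}, {"xyz":[-0.048, 0, 0]}, {"xyz":[-0.048, 0, 0]}]' | python3 drive.py; python3 -c "import h;h.show()"
```

```text
time: 2.27
tool_pos: [0.586, -0.0479, 0.2507]
tool_rot: [0.61, 0.793, -0.0, -0.001]
ft_force: [0.4, -0.5, -0.2]
gripper_width: -0.0003
grasp_force: 0.0
t 2.27 stand mm [ 71.   48.9 250.7] F stand [ 0.3 -0.6 -0.2] toolx yaw err -0.002
time: 2.77
tool_pos: [0.5994, -0.0933, 0.2526]
tool_rot: [0.609, 0.793, 0.001, 0.001]
ft_force: [-0.1, 5.2, 7.3]
gripper_width: 0.0005
grasp_force: 3.6
t 2.77 stand mm [ 72.3   1.5 252.6] F stand [1.2 5.  7.3] toolx yaw err -0.0
```

```bash
echo '[{"xyz":[-0.002, 0, 0]}, {"xyz":[-0.004, 0, 0]}, {"xyz":[-0.005, 0, 0]}, {"xyz":[-0.005, 0, 0]}]' | python3 drive.py; python3 -c "import h;h.show()"
python3 - <<'E'
from h import *
from workcell import r, camrig, readout, workorder
ims=[]
for n,(x,y) in(("scene",(155,110)),("top",(220,140))):
    i=camrig.get_image(n)['image'][...,::-1];cv2.imwrite(f'pics/{n}1.png',i);ims.append(cv2.resize(i[y:y+150,x:x+130],None,fx=3,fy=3,interpolation=2))
cv2.imwrite('pics/z1.png',cv2.convertScaleAbs(np.hstack(ims),alpha=1.8))
for s in(.58,.64,.68):print(s,[proj(n,w(75,-120*np.sin(s),165+120*np.cos(s))).round(1) for n in('scene','top')])
E
```

```text
time: 3.1
tool_pos: [0.6004, -0.0971, 0.2522]
tool_rot: [0.608, 0.794, 0.001, 0.0]
ft_force: [0.7, 5.0, 4.1]
gripper_width: -0.0002
grasp_force: 3.4
t 3.1 stand mm [ 72.3  -2.4 252.2] F stand [2.  4.7 4.1] toolx yaw err 0.001
0.58 [array([[194.1, 203.1]]), array([[300. , 159.5]])]
0.64 [array([[192.1, 204.4]]), array([[301.6, 159.4]])]
0.68 [array([[190.9, 205.4]]), array([[302.6, 159.3]])]
```

View pics/z1.png

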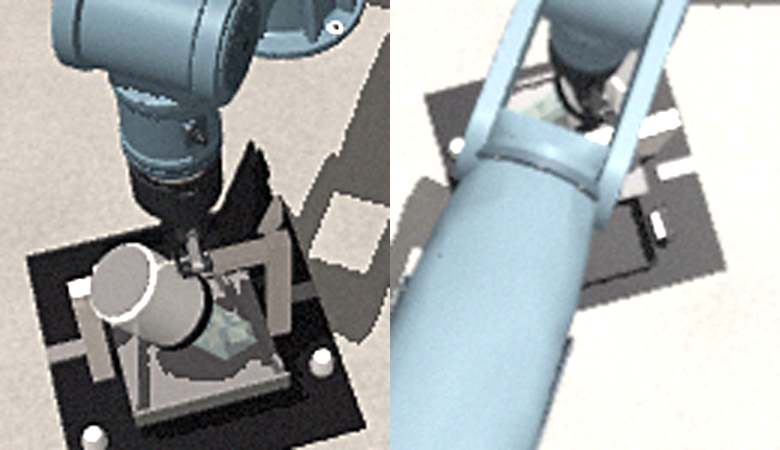

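```bash
echo '[{"xyz":[-0.001, 0, 0]}, {"xyz":[-0.002, 0, 0]}, {"xyz":[-0.002, 0, 0]}]' | python3 drive.py; python3 -c "import h;h.show()"; echo '[{"xyz":[-0.001, 0, 0]}, {"xyz":[-0.002, 0, 0]}, {"xyz":[-0.002, 0, 0]}]' | python3 drive.py; python3 -c "import h;h.show()"
```

```text
time: 3.45
tool_pos: [0.6009, -0.0988, 0.252]
tool_rot: [0.608, 0.794, 0.001, 0.0]
ft_force: [0.0, 5.2, 2.5]
gripper_width: 0.0004
grasp_force: 3.3
t 3.45 stand mm [ 72.3  -4.1 252. ] F stand [1.4 5.  2.5] toolx yaw err 0.001
time: 3.7
tool_pos: [0.6013, -0.1005, 0.2517]
tool_rot: [0.608, 0.794, 0.001, -0.0]
ft_force: [1.0, 6.2, 3.0]
gripper_width: 0.0002
grasp_force: 3.2
t 3.7 stand mm [ 72.3  -5.9 251.7] F stand [2.6 5.7 3. ] toolx yaw err 0.001
```

```bash
echo '[{"xyz":[-0.001, 0, 0]}, {"xyz":[-0.002, 0, 0]}, {"xyz":[-0.002, 0, 0]}]' | python3 drive.py; python3 -c "import h;h.show()"; echo '[{"xyz":[-0.001, 0, 0]}, {"xyz":[-0.0015, 0, 0]}, {"xyz":[-0.0015, 0, 0]}]' | python3 drive.py; python3 -c "import h;h.show()"
```

```text
time: 3.95
tool_pos: [0.6018, -0.1023, 0.2515]
tool_rot: [0.608, 0.794, 0.001, -0.0]
ft_force: [0.5, 7.7, 1.6]
gripper_width: 0.0003
grasp_force: 3.1
t 3.95 stand mm [ 72.2  -7.7 251.5] F stand [2.4 7.3 1.6] toolx yaw err 0.001
time: 4.2
tool_pos: [0.6021, -0.1035, 0.2513]
tool_rot: [0.608, 0.794, 0.001, -0.001]
ft_force: [1.4, 7.2, 1.1]
gripper_width: -0.0002
grasp_force: 2.9
t 4.2 stand mm [ 72.2  -9.  251.3] F stand [3.2 6.6 1.1] toolx yaw err 0.001
```

```bash
echo '[{"xyz":[-0.001, 0, 0]}, {"xyz":[-0.001, 0, 0]}, {"xyz":[-0.001, 0, 0]}, {"xyz":[-0.001, 0, 0]}, {"xyz":[-0.001, 0, 0]}, {"xyz":[-0.001, 0, 0]}]' | python3 drive.py; python3 -c "import h;h.show()"; echo '[{"xyz":[-0.001, 0, 0]}, {"xyz":[-0.001, 0, 0]}, {"xyz":[-0.001, 0, 0]}]' | python3 drive.py; python3 -c "import h;h.show()"
```

```text
time: 4.7
tool_pos: [0.6022, -0.1043, 0.2512]
tool_rot: [0.608, 0.794, 0.001, -0.001]
ft_force: [0.6, 7.6, 0.3]
gripper_width: -0.0001
grasp_force: 2.9
t 4.7 stand mm [ 72.1  -9.9 251.2] F stand [2.6 7.2 0.3] toolx yaw err 0.002
time: 4.95
tool_pos: [0.6024, -0.1053, 0.2511]
tool_rot: [0.608, 0.794, 0.001, -0.001]
ft_force: [0.9, 7.8, 0.3]
gripper_width: 0.0001
grasp_force: 2.9
t 4.95 stand mm [ 72.1 -10.8 251.1] F stand [2.9 7.3 0.3] toolx yaw err 0.002
```

```bash
for i in 1 ; do echo '[{"xyz":[-0.001, 0, 0]}, {"xyz":[-0.001, 0, 0]}, {"xyz":[-0.001, 0, 0]}]' | python3 drive.py; python3 -c "import h;h.show()";  done; echo '[{"xyz":[-0.001, 0, 0]}, {"xyz":[-0.001, 0, 0]}, {"xyz":[-0.001, 0, 0]}]' | python3 drive.py; python3 -c "import h;h.show()"
python3 - <<'E'
from h import *
from workcell import r, camrig, readout, workorder
i=camrig.get_image('scene')['image'][...,::-1];cv2.imwrite('pics/s2.png',i)
j=cv2.resize(i[160:250,160:260],None,fx=6,fy=6,interpolation=2);cv2.imwrite('pics/z2.png',cv2.convertScaleAbs(j,alpha=1.8))
for s in (.5,.6,.68):
    # ends of rim diameter in y and x
    c=lambda dy,dx:proj('scene',w(75+dx,-120*np.sin(s)+dy*np.cos(s),165+120*np.cos(s)+dy*np.sin(s)))[0]
    print(s,[((c(a,b)-[160,160])*6+3).round() for a,b in((0,0),(-38,0),(38,0),(0,38),(0,-38))])
E
```

```text
time: 5.2
tool_pos: [0.6025, -0.1063, 0.2511]
tool_rot: [0.608, 0.794, 0.001, -0.001]
ft_force: [0.7, 7.8, 0.7]
gripper_width: 0.0
grasp_force: 3.0
t 5.2 stand mm [ 71.9 -11.8 251.1] F stand [2.7 7.4 0.7] toolx yaw err 0.002
time: 5.45
tool_pos: [0.6027, -0.1072, 0.251]
tool_rot: [0.608, 0.794, 0.001, -0.001]
ft_force: [-0.5, 6.5, 0.9]
gripper_width: -0.0004
grasp_force: 3.0
t 5.45 stand mm [ 71.8 -12.7 251. ] F stand [1.2 6.4 0.9] toolx yaw err 0.002
0.5 [array([224., 251.]), array([156., 291.]), array([294., 211.]), array([243., 322.]), array([207., 184.])]
0.6 [array([204., 264.]), array([141., 306.]), array([268., 222.]), array([221., 334.]), array([186., 197.])]
0.68 [array([188., 275.]), array([131., 318.]), array([247., 231.]), array([206., 345.]), array([171., 207.])]
```

View pics/z2.png

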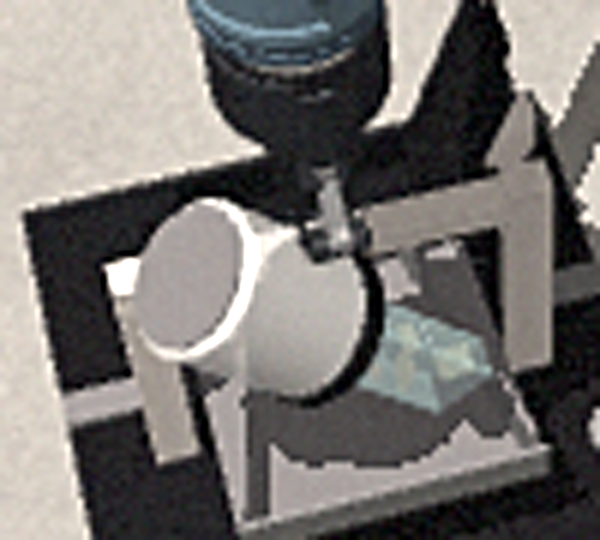

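The bottle's top face is centred near (195,279) in this crop, which puts the lean at about 0.65-0.68. I'll creep on until the force shows the stop.

```bash
echo '[{"xyz":[-0.001, 0, 0]}, {"xyz":[-0.001, 0, 0]}, {"xyz":[-0.001, 0, 0]}]' | python3 drive.py; python3 -c "import h;h.show()"; echo '[{"xyz":[-0.001, 0, 0]}, {"xyz":[-0.001, 0, 0]}, {"xyz":[-0.001, 0, 0]}]' | python3 drive.py; python3 -c "import h;h.show()"
```

```text
time: 5.75
tool_pos: [0.6027, -0.1073, 0.2509]
tool_rot: [0.608, 0.794, 0.001, -0.002]
ft_force: [-1.0, 9.7, 1.0]
gripper_width: -0.0
grasp_force: 4.4
t 5.75 stand mm [ 71.8 -12.8 250.9] F stand [1.6 9.7 1. ] toolx yaw err 0.002
time: 6.0
tool_pos: [0.6028, -0.1074, 0.2509]
tool_rot: [0.608, 0.794, 0.002, -0.003]
ft_force: [-2.1, 12.3, 2.4]
gripper_width: -0.0001
grasp_force: 5.8
t 6.0 stand mm [ 71.9 -12.9 250.9] F stand [ 1.2 12.5  2.4] toolx yaw err 0.002
```

```bash
echo '[{"xyz":[0.02, 0, 0]}, {"xyz":[0.04, 0, 0]}, {"xyz":[0.06, 0, 0]}, {"xyz":[0.08, 0, 0]}, {"xyz":[0.08, 0, -0.04]}, {"xyz":[0.08, 0, -0.07]}, {"xyz":[0.04, 0, -0.07]}, {"xyz":[0, 0, -0.07]}, {"xyz":[-0.04, 0, -0.07]}, {"xyz":[-0.077, 0, -0.07]}, {"xyz":[-0.077, 0, -0.07]}, {"xyz":[-0.077, 0, -0.03]}, {"xyz":[-0.077, 0, 0]}, {"xyz":[-0.077, 0, 0]}, {"xyz":[-0.077, 0, 0]}, {"xyz":[-0.077, 0, 0]}]' | python3 drive.py; python3 -c "import h;h.show()"
```

```text
time: 7.33
tool_pos: [0.6241, -0.1856, 0.2532]
tool_rot: [0.608, 0.794, 0.0, 0.001]
ft_force: [-0.1, 0.1, 0.9]
gripper_width: -0.0
grasp_force: 0.0
t 7.33 stand mm [ 72.2 -94.  253.2] F stand [-0.   0.2  0.9] toolx yaw err 0.001
```

```bash
echo '[{"xyz":[0.03, 0.002, 0.003]}, {"xyz":[0.05, 0.002, 0.003]}, {"xyz":[0.06, 0.002, 0.003]}, {"xyz":[0.07, 0.002, 0.003]}, {"xyz":[0.08, 0.002, 0.003]}, {"xyz":[0.09, 0.002, 0.003]}, {"xyz":[0.097, 0.002, 0.003]}, {"xyz":[0.1, 0.002, 0.003]}, {"xyz":[0.1, 0.002, 0.003]}, {"xyz":[0.1, 0.002, 0.003]}]' | python3 drive.py; python3 -c "import h;h.show()"; echo '[{"xyz":[0.001, 0, 0]}, {"xyz":[0.002, 0, 0]}, {"xyz":[0.003, 0, 0]}, {"xyz":[0.003, 0, 0]}]' | python3 drive.py; python3 -c "import h;h.show()"
```

```text
time: 8.17
tool_pos: [0.6012, -0.09, 0.2512]
tool_rot: [0.609, 0.793, 0.0, 0.003]
ft_force: [2.1, -5.3, 5.2]
gripper_width: -0.0003
grasp_force: 3.7
t 8.17 stand mm [ 74.8   4.2 251.2] F stand [ 0.6 -5.6  5.2] toolx yaw err -0.0
time: 8.5
tool_pos: [0.6004, -0.0874, 0.2508]
tool_rot: [0.609, 0.793, 0.0, 0.003]
ft_force: [2.4, -4.7, 1.9]
gripper_width: -0.0001
grasp_force: 3.5
t 8.5 stand mm [ 74.8   7.  250.8] F stand [ 1.1 -5.2  1.9] toolx yaw err -0.001
```

```bash
echo '[{"xyz":[0.001, 0, 0]}, {"xyz":[0.002, 0, 0]}, {"xyz":[0.003, 0, 0]}, {"xyz":[0.003, 0, 0]}]' | python3 drive.py; python3 -c "import h;h.show()"; echo '[{"xyz":[0.001, 0, 0]}, {"xyz":[0.002, 0, 0]}, {"xyz":[0.002, 0, 0]}, {"xyz":[0.002, 0, 0]}]' | python3 drive.py; python3 -c "import h;h.show()"; echo '[{"xyz":[0.001, 0, 0]}, {"xyz":[0.002, 0, 0]}, {"xyz":[0.002, 0, 0]}, {"xyz":[0.002, 0, 0]}]' | python3 drive.py; python3 -c "import h;h.show()"
```

```text
time: 8.83
tool_pos: [0.5996, -0.0846, 0.2503]
tool_rot: [0.609, 0.793, 0.0, 0.003]
ft_force: [3.0, -6.2, 1.7]
gripper_width: -0.0004
grasp_force: 3.1
t 8.83 stand mm [ 74.7   9.9 250.3] F stand [ 1.3 -6.8  1.7] toolx yaw err -0.001
time: 9.17
tool_pos: [0.599, -0.0829, 0.2502]
tool_rot: [0.609, 0.793, -0.0, 0.003]
ft_force: [4.1, -6.6, 1.2]
gripper_width: -0.0001
grasp_force: 3.1
t 9.17 stand mm [ 74.5  11.7 250.2] F stand [ 2.2 -7.4  1.2] toolx yaw err -0.001
time: 9.5
tool_pos: [0.5988, -0.0825, 0.2506]
tool_rot: [0.609, 0.793, -0.001, 0.004]
ft_force: [4.3, -10.3, 0.5]
gripper_width: -0.0001
grasp_force: 4.9
t 9.5 stand mm [ 74.5  12.1 250.6] F stand [  1.5 -11.1   0.5] toolx yaw err -0.002
```

```bash
echo '[{}, {}, {}, {}, {}, {"xyz":[-0.02, 0, 0]}, {"xyz":[-0.04, 0, 0]}, {"xyz":[-0.06, 0, 0]}, {"xyz":[-0.08, 0, 0]}, {"xyz":[-0.08, 0, -0.04]}, {"xyz":[-0.08, 0, -0.07]}, {"xyz":[-0.04, 0, -0.07]}, {"xyz":[0, 0, -0.07]}, {"xyz":[0.04, 0, -0.07]}, {"xyz":[0.079, 0, -0.07]}, {"xyz":[0.079, 0, -0.07]}, {"xyz":[0.079, 0, -0.03]}, {"xyz":[0.079, 0, 0]}, {"xyz":[0.079, 0, 0]}, {"xyz":[0.079, 0, 0]}]' | python3 drive.py; python3 -c "import h;h.show()"
```

```text
time: 11.17
tool_pos: [0.5755, -0.0025, 0.2474]
tool_rot: [0.609, 0.793, -0.001, -0.002]
ft_force: [0.7, -0.1, 1.0]
gripper_width: -0.0001
grasp_force: 0.0
t 11.17 stand mm [ 72.7  95.4 247.4] F stand [ 0.7 -0.3  1. ] toolx yaw err -0.0
```

Third push, to y = -10.

```bash
echo '[{"xyz":[-0.03, 0.002, -0.003]}, {"xyz":[-0.05, 0.002, -0.003]}, {"xyz":[-0.06, 0.002, -0.003]}, {"xyz":[-0.07, 0.002, -0.003]}, {"xyz":[-0.08, 0.002, -0.003]}, {"xyz":[-0.09, 0.002, -0.003]}, {"xyz":[-0.096, 0.002, -0.003]}, {"xyz":[-0.1, 0.002, -0.003]}, {"xyz":[-0.103, 0.002, -0.003]}, {"xyz":[-0.103, 0.002, -0.003]}]' | python3 drive.py; python3 -c "import h;h.show()"; echo '[{"xyz":[-0.001, 0, 0]}, {"xyz":[-0.002, 0, 0]}, {"xyz":[-0.003, 0, 0]}, {"xyz":[-0.003, 0, 0]}]' | python3 drive.py; python3 -c "import h;h.show()"
```

```text
time: 12.0
tool_pos: [0.6058, -0.1007, 0.2525]
tool_rot: [0.609, 0.794, 0.001, 0.0]
ft_force: [0.7, 6.4, 3.8]
gripper_width: -0.0006
grasp_force: 3.4
t 12.0 stand mm [ 76.6  -7.2 252.5] F stand [2.3 6.  3.8] toolx yaw err 0.0
time: 12.33
tool_pos: [0.6063, -0.1028, 0.2522]
tool_rot: [0.608, 0.794, 0.001, -0.0]
ft_force: [1.3, 7.0, 1.3]
gripper_width: -0.0002
grasp_force: 3.2
t 12.33 stand mm [ 76.5  -9.4 252.2] F stand [3.  6.4 1.3] toolx yaw err 0.001
```

```bash
echo '[{"xyz":[-0.001, 0, 0]}, {"xyz":[-0.002, 0, 0]}, {"xyz":[-0.003, 0, 0]}, {"xyz":[-0.003, 0, 0]}]' | python3 drive.py; python3 -c "import h;h.show()"; echo '[{"xyz":[-0.001, 0, 0]}, {"xyz":[-0.002, 0, 0]}, {"xyz":[-0.002, 0, 0]}, {"xyz":[-0.002, 0, 0]}]' | python3 drive.py; python3 -c "import h;h.show()"
```

```text
time: 12.67
tool_pos: [0.6069, -0.1054, 0.2519]
tool_rot: [0.608, 0.794, 0.001, -0.001]
ft_force: [0.8, 6.5, 0.8]
gripper_width: 0.0
grasp_force: 3.1
t 12.67 stand mm [ 76.3 -12.1 251.9] F stand [2.5 6.1 0.8] toolx yaw err 0.001
time: 13.0
tool_pos: [0.6071, -0.1067, 0.2517]
tool_rot: [0.608, 0.794, 0.002, -0.001]
ft_force: [0.9, 8.9, 1.3]
gripper_width: 0.0002
grasp_force: 3.8
t 13.0 stand mm [ 76.2 -13.4 251.7] F stand [3.1 8.3 1.3] toolx yaw err 0.001
```

```bash
echo '[{}, {}, {}, {}, {}, {}, {"xyz":[0.02, 0, 0]}, {"xyz":[0.04, 0, 0]}, {"xyz":[0.06, 0, 0]}, {"xyz":[0.09, 0, 0]}, {"xyz":[0.11, 0, -0.04]}, {"xyz":[0.13, 0, -0.05]}, {"xyz":[0.168, -0.03, -0.05]}, {"xyz":[0.168, -0.07, -0.05]}, {"xyz":[0.168, -0.11, -0.05]}, {"xyz":[0.168, -0.15, -0.05]}, {"xyz":[0.168, -0.161, -0.05]}, {"xyz":[0.168, -0.161, -0.05]}, {"xyz":[0.168, -0.161, -0.05]}]' | python3 drive.py; python3 -c "import h;h.show()"
python3 - <<'E'
from h import *
from workcell import r, camrig, readout, workorder
ims=[]
for n,(x,y) in(("scene",(155,130)),("top",(220,140))):
    i=camrig.get_image(n)['image'][...,::-1];cv2.imwrite(f'pics/{n}3.png',i);ims.append(cv2.resize(i[y:y+130,x:x+130],None,fx=3,fy=3,interpolation=2))
i=camrig.get_image('wrist')['image'][...,::-1];cv2.imwrite('pics/wr3.png',i)
c=np.zeros((390+200,800,3),np.uint8);c[:390,:780]=cv2.convertScaleAbs(np.hstack(ims),alpha=1.8)
c[390:,:266]=cv2.resize(i,(266,200))
cv2.imwrite('pics/z3.png',c)
E
```

```text
time: 14.58
tool_pos: [0.4084, 0.011, 0.3024]
tool_rot: [0.609, 0.793, 0.001, 0.001]
ft_force: [0.1, -0.2, 0.5]
gripper_width: -0.0001
grasp_force: 0.0
t 14.58 stand mm [-85.2 151.7 302.4] F stand [ 0.  -0.3  0.5] toolx yaw err -0.001
```

View pics/z3.png

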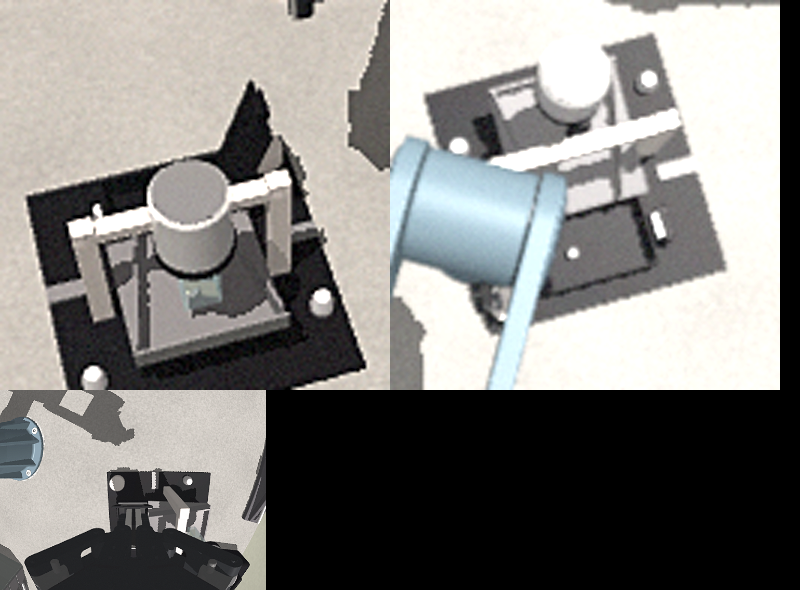

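The top view shows the ball lying in the case at crop (573,253), with the bottle upright again. Now for the lid.

```bash
echo '[{"xyz":[0, 0, 0.04]}, {"xyz":[0, 0, 0.08]}, {"xyz":[0, 0, 0.12]}, {"xyz":[0, 0, 0.152]}, {"xyz":[0, 0, 0.152]}, {"xyz":[-0.02, 0, 0.152]}, {"xyz":[-0.035, 0, 0.152]}, {"xyz":[-0.05, 0, 0.152]}, {"xyz":[-0.065, 0, 0.152]}, {"xyz":[-0.08, 0, 0.152]}, {"xyz":[-0.095, 0, 0.152]}, {"xyz":[-0.11, 0, 0.152]}, {"xyz":[-0.115, 0, 0.152]}, {"xyz":[-0.115, 0, 0.152]}]' | python3 drive.py; python3 -c "import h;h.show()"; echo '[{"xyz":[0, 0, -0.04]}, {"xyz":[-0.04, 0, -0.05]}, {"xyz":[-0.08, 0, -0.05]}, {"xyz":[-0.095, 0, -0.05]}, {"xyz":[-0.095, 0, -0.05]}, {"xyz":[-0.095, 0, -0.05]}, {"xyz":[-0.095, 0, -0.05]}, {"xyz":[-0.095, 0, -0.05]}, {"xyz":[-0.095, 0, -0.05]}, {"xyz":[-0.095, 0, -0.05]}, {"xyz":[-0.095, 0, -0.05]}, {"xyz":[-0.095, 0, -0.05]}, {"xyz":[-0.095, 0, -0.05]}, {"xyz":[-0.095, 0, -0.05]}, {"xyz":[-0.095, 0, -0.05]}, {"xyz":[-0.095, 0, -0.05]}, {"xyz":[-0.095, 0, -0.05]}, {"xyz":[-0.095, 0, -0.05]}, {"xyz":[-0.095, 0, -0.05]}, {"xyz":[-0.095, 0, -0.05]}]' | python3 drive.py; python3 -c "import h;h.show()"
python3 - <<'E'
from h import *
from workcell import r, camrig, readout, workorder
ims=[]
for n,(x,y) in(("scene",(155,130)),("top",(220,140))):
    i=camrig.get_image(n)['image'][...,::-1];cv2.imwrite(f'pics/{n}4.png',i);ims.append(cv2.resize(i[y:y+130,x:x+130],None,fx=3,fy=3,interpolation=2))
cv2.imwrite('pics/z4.png',cv2.convertScaleAbs(np.hstack(ims),alpha=1.8))
E
```

```text
time: 15.9
tool_pos: [0.4393, -0.101, 0.1507]
tool_rot: [0.609, 0.793, 0.0, 0.001]
ft_force: [-0.5, -0.7, 0.1]
gripper_width: 0.0002
grasp_force: 0.0
t 15.9 stand mm [-84.4  35.5 150.7] F stand [-0.7 -0.5  0.1] toolx yaw err -0.001
time: 17.57
tool_pos: [0.4624, -0.1915, 0.1993]
tool_rot: [0.609, 0.793, 0.0, -0.0]
ft_force: [0.0, 0.6, 0.4]
gripper_width: 0.0
grasp_force: 0.0
t 17.57 stand mm [-85.5 -57.9 199.3] F stand [0.2 0.6 0.4] toolx yaw err -0.0
```

View pics/z4.png

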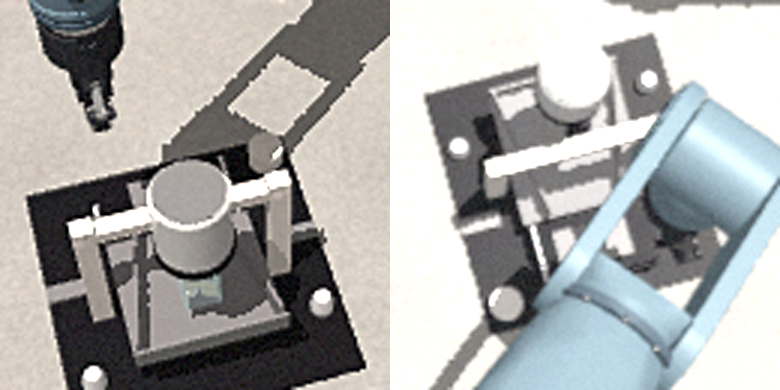

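The lid is no longer standing up (the tin is now in clear view at (505,303)), so it has fallen over. I'll wait for it to settle, then press.

```bash
echo '[{}, {}, {}, {}, {}, {}, {}, {}, {}, {}, {"xyz":[0, 0, 0.03]}, {"xyz":[0, 0, 0.06]}, {"xyz":[0, 0, 0.09]}, {"xyz":[0, 0, 0.12]}, {"xyz":[0, 0, 0.135]}, {"xyz":[0, 0, 0.14]}, {"xyz":[0, 0, 0.14]}]' | python3 drive.py; python3 -c "import h;h.show()"; echo '[{"xyz":[0, 0, 0.002]}, {"xyz":[0, 0, 0.004]}, {"xyz":[0, 0, 0.006]}, {"xyz":[0, 0, 0.008]}, {"xyz":[0, 0, 0.008]}]' | python3 drive.py; python3 -c "import h;h.show()"
```

```text
time: 19.08
tool_pos: [0.4615, -0.1909, 0.058]
tool_rot: [0.609, 0.793, -0.0, -0.001]
ft_force: [-0.7, 0.5, 0.0]
gripper_width: -0.0001
grasp_force: 0.0
t 19.08 stand mm [-86.2 -57.   58. ] F stand [-0.5  0.7  0. ] toolx yaw err -0.0
time: 19.5
tool_pos: [0.4637, -0.1923, 0.0534]
tool_rot: [0.609, 0.793, 0.0, 0.002]
ft_force: [-1.2, 2.4, 9.0]
gripper_width: 0.0002
grasp_force: 4.6
t 19.5 stand mm [-84.5 -59.   53.4] F stand [-0.5  2.6  9. ] toolx yaw err 0.0
```

```bash
echo '[{"xyz":[0, 0, 0.002]}, {"xyz":[0, 0, 0.002]}, {"xyz":[0, 0, 0.002]}]' | python3 drive.py; python3 -c "import h;h.show()"; echo '[{"xyz":[0, 0, 0.002]}, {"xyz":[0, 0, 0.004]}, {"xyz":[0, 0, 0.004]}, {"xyz":[0, 0, 0.004]}]' | python3 drive.py; python3 -c "import h;h.show()"
```

```text
time: 19.75
tool_pos: [0.4637, -0.1925, 0.0511]
tool_rot: [0.609, 0.793, -0.0, 0.002]
ft_force: [-0.3, -0.4, 6.6]
gripper_width: 0.0
grasp_force: 3.4
t 19.75 stand mm [-84.5 -59.1  51.1] F stand [-0.4 -0.3  6.6] toolx yaw err 0.0
time: 20.08
tool_pos: [0.4624, -0.1914, 0.0454]
tool_rot: [0.609, 0.793, 0.0, 0.0]
ft_force: [-0.5, 1.1, -0.1]
gripper_width: -0.0004
grasp_force: 0.0
t 20.08 stand mm [-85.5 -57.8  45.4] F stand [-0.2  1.2 -0.1] toolx yaw err -0.0
```

```bash
echo '[{"xyz":[0, 0, 0.002]}, {"xyz":[0, 0, 0.003]}, {"xyz":[0, 0, 0.003]}, {"xyz":[0, 0, 0.003]}]' | python3 drive.py; python3 -c "import h;h.show()"; echo '[{"xyz":[0, 0, -0.03]}, {"xyz":[0, 0, -0.07]}, {"xyz":[0, 0, -0.11]}, {"xyz":[0, 0, -0.15]}, {"xyz":[0, 0, -0.19]}, {"xyz":[-0.04, -0.02, -0.21]}, {"xyz":[-0.08, -0.04, -0.21]}, {"xyz":[-0.12, -0.06, -0.21]}, {"xyz":[-0.16, -0.08, -0.21]}, {"xyz":[-0.2, -0.08, -0.21]}, {"xyz":[-0.24, -0.08, -0.21]}, {"xyz":[-0.28, -0.08, -0.21]}, {"xyz":[-0.28, -0.08, -0.21]}, {"xyz":[-0.28, -0.08, -0.21]}]' | python3 drive.py; python3 -c "import h;h.show()"
python3 - <<'E'
from h import *
from workcell import r, camrig, readout, workorder
ims=[]
for n,(x,y) in(("scene",(155,130)),("top",(220,140))):
    i=camrig.get_image(n)['image'][...,::-1];cv2.imwrite(f'pics/{n}5.png',i);ims.append(cv2.resize(i[y:y+130,x:x+130],None,fx=3,fy=3,interpolation=2))
cv2.imwrite('pics/z5.png',cv2.convertScaleAbs(np.hstack(ims),alpha=1.8))
E
```

```text
time: 20.42
tool_pos: [0.4628, -0.1915, 0.0441]
tool_rot: [0.609, 0.794, 0.0, 0.0]
ft_force: [-6.3, 4.7, 20.6]
gripper_width: 0.0002
grasp_force: 9.9
t 20.42 stand mm [-85.1 -58.   44.1] F stand [-4.8  6.2 20.6] toolx yaw err 0.0
time: 21.58
tool_pos: [0.457, -0.4853, 0.2505]
tool_rot: [0.61, 0.793, 0.0, -0.001]
ft_force: [0.4, 0.3, -1.2]
gripper_width: 0.0003
grasp_force: 0.0
t 21.58 stand mm [-166.8 -340.2  250.5] F stand [ 0.5  0.1 -1.2] toolx yaw err -0.003
```

View pics/z5.png

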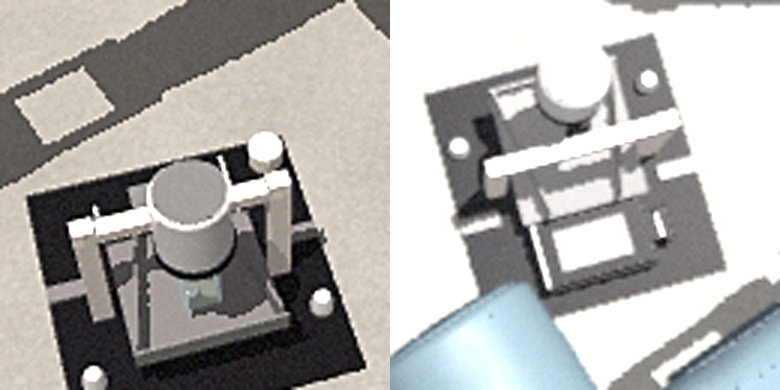

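The lid lies flat over the case (label at (592,243)), the stop was felt at z 44 with 20 N, and the bottle is upright. Handing in.

```bash
python3 -c "
from workcell import r, camrig, readout, workorder
print(workorder.sign_off())"
```

```text
the job is handed in; nothing more can be done
None
```

I handed the job in at about 22 s: the ball was seen in the case, the lid was pressed past its catch onto its stop, the bottle hangs upright, and no bystander looked moved; the judge's verdict was not shown.

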